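# One full measure from the syrup pump

## Task

Stand the small espresso cup upright on the worktop under the spout of the syrup pump, let go of it, then press the pump head all the way down to its stop so that the cup gets a full measure, stay there a moment, and let the head spring fully up again. Do not press the pump while no cup is under the spout, leave the cup standing there, and do not upset or shift the bottle or the other things.

Things in the scene. Friction and masses are not known exactly. Their poses are not given: they have to be found in the camera images.
- syrup_bottle: Loose round amber glass bottle, 70 mm diameter, about 0.6 kg, with a blank paper label, a 38 mm black screw collar (top of the collar 113 mm up) and a black spring pump. Origin: centre of its underside; z up. The spout points along its own -x. The wide glass reaches 77 mm up, then narrows to the neck. Overhead a wall cabinet (about 0.6 m up, from about 0.64 m ahead of the robot on) and, at the far left, a hanging pan limit the room for the arm: keep low over the bottle.
- pump_head (a joint): Stroke of the pump head in m: 0 = fully up, 0.022 = fully down on its stop. A spring pushes it up: about 4 N to start it moving, about 10 N to hold it at the stop; it comes up by itself when released. It moves straight down along the bottle's axis, and the spout goes down with it.
- pump_top (a point): Centre of the flat 33 mm wide top of the pump head, on the bottle's axis; 157.5 mm above the worktop when up, 135.5 mm when fully down. Push straight down here. It moves with the head.
- pump_outlet (a point): Lower end of the spout, a 10 mm thick black tube that leaves the head sideways, its top about 153 mm above the worktop, and bends down to this point, 70 mm from the bottle's axis and 89 mm above the worktop when the head is up (67 mm when down).
- espresso_cup: Loose small white cup, 50 mm high, 0.1 kg, the only one of that size: round, 60 mm diameter at the rim, 42 mm at the foot, with one ear handle at the side. Origin: in the plane of its underside, 13 mm from the cup's axis towards the handle; z up. The cup's axis lies at own y = +13 mm, the handle points along own -y.
- cup_mouth (a point): Centre of the cup's rim, on the cup's axis, 49 mm above its underside. The opening inside is about 52 mm wide.
- cup_handle (a point): Middle of the outer part of the cup's handle, 49 mm from the cup's axis and 34 mm above the underside. Handle: 12 mm thick along the cup's own x (close the fingers along that), from 16 to 48 mm above the underside, and reaching 57 mm from the cup's axis; 19 mm of it along own y are clear of the cup's wall.
- moka_pot: Bystander: metal moka pot, 169 mm high, on a round trivet behind to the left. Origin: centre of its underside.
- mug: Bystander: spotted mug, 91 mm high, 82 mm wide, behind the pump. Origin: centre of its underside.
- garlic: Bystander: garlic bulb, 60 mm, 58 mm high, behind, between the bottle and the cup. The bottle and the cup stand at the left and right, either way round. Origin: centre of its underside.
- teaspoon: Bystander: steel teaspoon, 130 mm long, lying flat behind, between the cup's and the bottle's places. Origin: centre of its underside.
- kitchen_timer: Bystander: round kitchen timer, 60 mm wide, 48 mm high, behind to the right. Origin: centre of its underside.

How it is judged:
By the outcome, as a careful person would: the job done as asked, in the order asked, and still so for the second after the job is handed in, with the robot touching nothing.
It also fails if it takes over 59 s, if anything falls off the work surface, if the arm or the gripper's body presses on something with over 40 N, if the wrist force passes 120 N, or if a joint passes its speed limit or range.

## Robot

A 6-joint arm with a two-finger parallel gripper is mounted at the origin on a cart in front of the work surface, level with it; the furniture and walls round the work are solid. World frame = base frame: x ahead of the robot, y to its left, z up, the work surface at z = 0. Lengths are in m, angles in rad, forces in N, time in s.
With the tool pointing down it reaches from about 0.35 to 0.975 m from the base axis. Payload 4.9 kg.
Tool frame: the origin (TCP) lies at the very end of the fingers, on their centre line; the grasp point (between the pads) lies 19 mm behind it; z points along the fingers, y is the line along which they close (so a half turn about z gives the same grasp; the last joint's range is limited). The gripper opens to 85 mm and grips with 20 to 120 N. Pads are 22 mm wide; open, the fingers measure 114 mm over their backs; the gripper's body (76 mm by 85 mm) begins 54 mm behind the grasp point. The pads swing forward as they close: fully open they stand 13 mm farther back than shut.
Start: joints at [-0.119, 0.053, 1.613, -0, 1.476, -0.119], TCP at [0.625, 0, 0.231] pointing down, gripper open.
Joint ranges: [-3.01, 3.01], [-1.01, 2.22], [0.06, 2.58], [-1.02, 4.17], [0.09, 2.62], [-3.14, 3.14]. Speed limits (rad/s): [2.57, 2.57, 3.14, 3.14, 3.14, 3.14].

## Interface

Orientations are given as a rotation vector (axis times angle).
In Python, from station import get_obs, get_image, finish_job gives the robot as it stands. The module is installed in compiled form; this text tells all that it offers.
- The arm moves only by the tool carry_out, never from a script. Its argument "rows" is a list of rows, each a list of 7 numbers: the turn, a rotation vector about the tool's x, y, z as a fraction of full scale, then the shift along the tool's x, y, z as a fraction of full scale, then the closure, from -1 (fully open) to 1 (shut). A call has 1 to 5 rows; each row is the pose to reach, as a shift and turn from the pose commanded when the call began, along the tool's axes at that moment, turning the shorter way round; what a row does not reach only later rows make up. Full scale, the value 1, is 300 mm for a shift and pi rad for a turn. A row lasts 1/10 s, in which the tool goes at most 50 mm and 8.59 degrees, less where a joint would pass 70% of its speed; a pose out of reach is approached as far as the arm can. A call with a number of a shift or a turn outside -1 to 1 is refused whole. A call with a gripper value outside its range is refused whole. The fingers move at their own pace and stop on an object; "force" is the grip in N (left out, the last holds). Time passes only in rows, so rows that repeat a pose let the fingers close. It gives the time, the measured TCP pose, the force, the opening and the grip force at its end, in the units of the state.
- get_obs(): the state, without advancing time (a new reading comes with each control period).
- get_image(name): name is "scene" or "side" or "wrist"; returns a dict with "img" (480x640x3 uint8, blue, green, red), "mtx" (3x3 intrinsics, pixels), "D" ([k1, k2, p1, p2, k3] as OpenCV has them; the pictures are not rectified), "R" (3x3) and "t" (3): a world point X has camera coordinates R X + t. Camera axes: x right, y down, z forward; pixel columns grow to the right and rows downward; lengths in m; the calibration is good to about 2 mm. A picture is of the moment at which its call begins. There is no depth.
- finish_job(): hands the job in; it is judged then, once.
The state is a dict: "t": time; "q": joint angles; "dq": joint speeds; "effort": joint torques, N m; "tool_pos": TCP position; "tool_rot": TCP orientation; "contact_force": force on the tool from outside, world axes, zero at the start; "wrist_torque": the same for the moment, N m; "opening": finger opening in m; "grip_force": force on a finger pad.
Only numpy, scipy, OpenCV 4.12 (cv2) and the standard library are available. Lean on these libraries where they do the work, as an engineer would, in place of code of your own. Each camera call takes 0.05 s, during which the arm holds its last target. There are 200 camera calls.

## Working session

There is one attempt and no reset: what is moved stays moved. The work goes in short steps, Python scripts to look and compute and a tool call to move; the robot and the scene stay as the last step left them, time stands still between calls to the robot, and variables do not carry over. Pictures are saved under pics/ and viewed, at most 10 in all, crops included, and the job is handed in when it is done.

Besides the shell and the picture viewer there is one more tool, called by a JSON object that holds its "op" and its "data", one argument or row to a line. carry_out: Moves the arm, as the interface text tells. Shift numbers are shares of 300 mm and turn numbers shares of pi rad, none past 1 either way. Its arguments: {"type":"object","properties":{"rows":{"type":"array"},"force":{"type":"number"}},"required":["rows"]}

```bash
mkdir -p pics; ls
cat > h.py <<'E'
import numpy as np, cv2
from scipy.spatial.transform import Rotation as Ro
from station import get_obs, get_image, finish_job
def grab(n,f=None):
    d=get_image(n)
    if f: cv2.imwrite('pics/'+f,d['img'])
    return d
def ray(d,uv):
    p=cv2.undistortPoints(np.array([[uv]],float),np.array(d['mtx']),np.array(d['D'])).ravel()
    R=np.array(d['R']);t=np.array(d['t']).ravel()
    return -R.T@t, R.T@np.array([p[0],p[1],1.])
def onz(d,uv,z):
    c,r=ray(d,uv); return c+r*(z-c[2])/r[2]
def proj(d,X):
    return cv2.projectPoints(np.array(X,float).reshape(-1,1,3),cv2.Rodrigues(np.array(d['R']))[0],np.array(d['t'],float).reshape(3),np.array(d['mtx']),np.array(d['D']))[0].reshape(-1,2)
def tri(d1,a,d2,b):
    c1,r1=ray(d1,a);c2,r2=ray(d2,b)
    s=np.linalg.lstsq(np.c_[r1,-r2],c2-c1,rcond=None)[0]
    p,q=c1+s[0]*r1,c2+s[1]*r2
    return (p+q)/2,np.linalg.norm(p-q)
E
python3 - <<'E'
from h import *
np.set_printoptions(precision=3,suppress=True)
for n in('scene','side'):
    d=grab(n,n+'0.png'); R=np.array(d['R']); print(n,-R.T@np.array(d['t']).ravel(),R[2])
o=get_obs();print(o['t'],o['tool_pos'],o['tool_rot'],o['opening'],Ro.from_rotvec(o['tool_rot']).as_matrix())
E
```

```text
pics
scene [ 0.245 -0.499  0.648] [ 0.43   0.64  -0.636]
side [ 0.562 -0.697  0.645] [ 0.089  0.826 -0.557]
0.1 [0.624 0.    0.23 ] [-2.22  -2.22   0.002] 0.08543014848029515 [[ 0.     1.    -0.002]
 [ 1.    -0.     0.   ]
 [ 0.    -0.002 -1.   ]]
```

View pics/scene0.png

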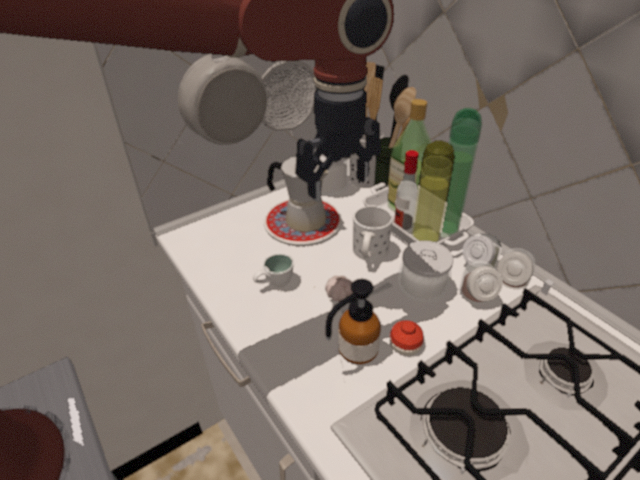

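View pics/side0.png

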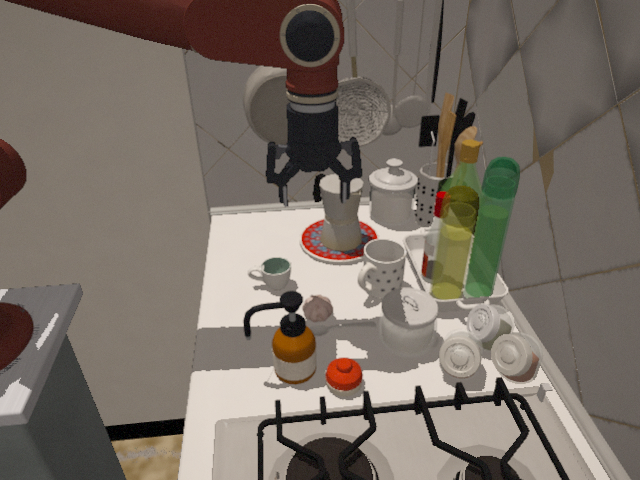

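The scene view shows the cup at about (279,268) with its handle at (260,276). The bottle is at (360,335), its pump top at (362,290) and its spout tip at (329,333). In the side view the cup is at (275,272), the pump top at (291,299) and the spout tip at (248,332). I'll enlarge both for exact pixels.

Run:
```python
import cv2,numpy as np
a=cv2.imread('pics/scene0.png');b=cv2.imread('pics/side0.png')
f=lambda i,x,y,w,h,s:cv2.resize(i[y:y+h,x:x+w],None,fx=s,fy=s,interpolation=cv2.INTER_CUBIC)
# left: cups x6 ; right: pumps x4
top=np.hstack([f(a,245,245,65,50,6),f(b,242,245,65,50,6)])
bot=np.hstack([f(a,312,275,97,75,4),f(b,238,285,97,75,4)])
w=780
cv2.imwrite('pics/crop0.png',np.vstack([top[:, :776],bot[:,:776]]))
```

```text
(no output)
```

View pics/crop0.png

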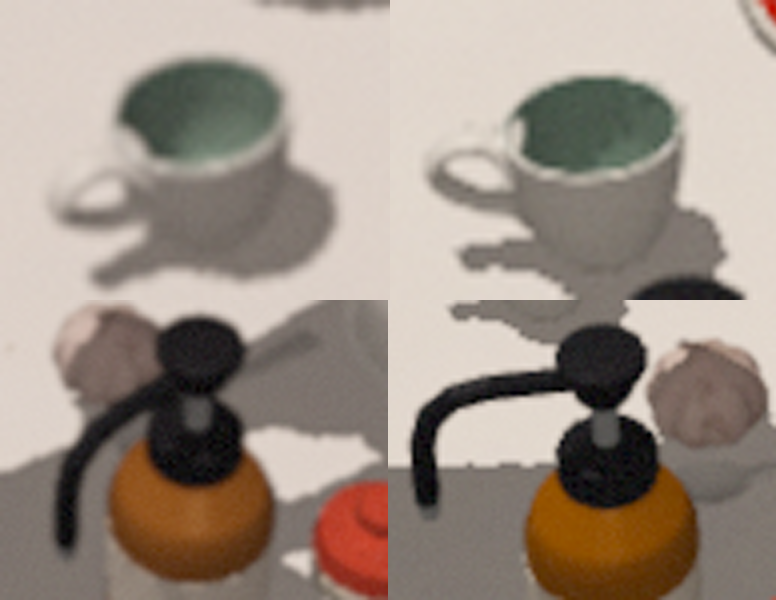

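The crops give these pixels:

| Point | Scene | Side |
|---|---|---|
| Rim centre | (278.7,264) | (276.2,266.7) |
| Handle | (257,278) | (250.7,273.3) |
| Pump top | (362,285.5) | (291.2,297) |
| Outlet | (328.5,337) | (248,338.2) |

Run:
```python
from h import *
np.set_printoptions(precision=4,suppress=True)
a=grab('scene');b=grab('side')
for n,p,q,z in[('rim',(278.7,264),(276.2,266.7),.049),('handle',(257,278),(250.7,273.3),.034),('top',(362,285.5),(291.2,297),.1575),('outlet',(328.5,337),(248,338.2),.089)]:
    print(n,*tri(a,p,b,q),onz(a,p,z),onz(b,q,z))
# label/glass: amber centroid; counter edge; garlic, timer
print('garlic',onz(a,(337,290),.03),onz(b,(318,307),.03),'red',onz(a,(407,337),.03),onz(b,(344,376),.03))
print('edge',onz(a,(158,237),0),onz(a,(245,353),0),onz(a,(290,432),0),'mug',onz(a,(372,222),.09),onz(b,(385,255),.09))
```

```text
rim [0.5559 0.1007 0.0452] 0.0011736482806710914 [0.5543 0.0977 0.049 ] [0.5557 0.0947 0.049 ]
handle [0.505  0.0987 0.0363] 0.00276680820619241 [0.507  0.1027 0.034 ] [0.5044 0.0995 0.034 ]
top [ 0.576  -0.1251  0.156 ] 0.00021358563290000844 [ 0.5749 -0.1263  0.1575] [ 0.576  -0.1266  0.1575]
outlet [ 0.5066 -0.1342  0.0907] 0.0033117956543560444 [ 0.5086 -0.1313  0.089 ] [ 0.5059 -0.1346  0.089 ]
garlic [ 0.6151 -0.0111  0.03  ] [ 0.6265 -0.0117  0.03  ] red [ 0.6441 -0.1707  0.03  ] [ 0.6495 -0.176   0.03  ]
edge [0.402  0.3903 0.    ] [ 0.4123 -0.0168  0.    ] [ 0.3981 -0.1852  0.    ] mug [0.7515 0.054  0.09  ] [0.7613 0.0501 0.09  ]
```

```bash
cat >> h.py <<'E'
def toolR(h,tilt,s=1):   # h: horizontal lean dir of the fingers, y across
    h=np.r_[np.array(h[:2],float),0];h/=np.linalg.norm(h)
    z=np.sin(tilt)*h+np.array([0,0,-np.cos(tilt)]);y=s*np.cross([0,0,1],h);return np.c_[np.cross(y,z),y,z]
def plan(P,R2=None):
    o=get_obs();R=Ro.from_rotvec(o['tool_rot']).as_matrix();p=np.array(o['tool_pos'])
    w=np.zeros(3) if R2 is None else Ro.from_matrix(R.T@R2).as_rotvec()
    print('t',round(o['t'],2),'turn/pi',np.round(w/np.pi,4),'deg',round(np.degrees(np.linalg.norm(w)),1),'shift/.3',np.round(R.T@(np.array(P)-p)/.3,4),'world mm',np.round((np.array(P)-p)*1e3,1))
CUP=np.array([.555,.0965]);HD=np.array([.5055,.100])
E
python3 - <<'E'
from h import *
h=CUP-HD;u=-h/np.linalg.norm(h)
for s in(1,-1):
    R=toolR(h,np.radians(30),s)
    T=np.r_[CUP+.050*u,.036]+.019*R[:,2]
    print(T);plan(T+[0,0,.09],R)
E
```

```text
[0.51460086 0.0993565  0.01954552]
t 0.2 turn/pi [-0.1251 -0.1343 -0.4656] deg 90.1 shift/.3 [ 0.3309 -0.3662  0.4038] world mm [-110.    99.3 -121. ]
[0.51460086 0.0993565  0.01954552]
t 0.2 turn/pi [-0.1368  0.1275  0.5092] deg 97.6 shift/.3 [ 0.3309 -0.3662  0.4038] world mm [-110.    99.3 -121. ]
```

{"op": "carry_out", "data": {
  "rows": [
    [-0.0104,-0.0112,-0.0388,0.08,-0.09,0.08,-1],
    [-0.0208,-0.0224,-0.0776,0.17,-0.18,0.18,-1],
    [-0.0313,-0.0336,-0.1164,0.25,-0.27,0.28,-1],
    [-0.0417,-0.0448,-0.1552,0.331,-0.366,0.404,-1],
    [-0.0417,-0.0448,-0.1552,0.331,-0.366,0.404,-1]
  ]
}}

```text
t: 0.7
tool_pos: [0.5036, 0.1008, 0.0989]
tool_rot: [1.52, 2.549, -0.027]
contact_force: [-1.2, -0.4, -1.6]
opening: 0.0856
grip_force: 0.0
```

{"op": "carry_out", "data": {
  "rows": [
    [-0.0104,-0.0112,-0.0388,0,0,0,-1],
    [-0.0208,-0.0224,-0.0776,0,0,0,-1],
    [-0.0313,-0.0336,-0.1164,0,0,0,-1],
    [-0.0417,-0.0448,-0.1552,0,0,0,-1]
  ]
}}

```text
t: 1.1
tool_pos: [0.5159, 0.0993, 0.1109]
tool_rot: [0.791, 2.655, -0.018]
contact_force: [-0.6, -0.9, 0.5]
opening: 0.0853
grip_force: 0.0
```

{"op": "carry_out", "data": {
  "rows": [
    [-0.0104,-0.0112,-0.0388,0,0,0,-1],
    [-0.0208,-0.0224,-0.0776,0,0,0,-1],
    [-0.0313,-0.0336,-0.1164,0,0,0,-1],
    [-0.0417,-0.0448,-0.1552,0,0,0,-1],
    [-0.0417,-0.0448,-0.1552,0,0,0,-1]
  ]
}}

```text
t: 1.6
tool_pos: [0.5147, 0.0986, 0.1099]
tool_rot: [0.095, 2.615, -0.025]
contact_force: [-1.2, -0.1, -1.1]
opening: 0.0852
grip_force: 0.0
```

Run:
```python
from h import *
h=CUP-HD;u=-h/np.linalg.norm(h)
R=toolR(h,np.radians(30),1)
T=np.r_[CUP+.050*u,.036]+.019*R[:,2]
plan(T,R);print(get_obs()['q'])
d=grab('wrist','w1.png')
print(proj(d,[[*CUP,.049],[*HD,.034]]))
```

```text
t 1.6 turn/pi [-0.0003  0.0003 -0.0006] deg 0.1 shift/.3 [0.1511 0.0025 0.2604] world mm [ -0.1   0.8 -90.3]
[ 0.09102975 -0.40432702  2.28705167 -0.12074574  0.74365511 -1.33979213]
[[319.16024123 262.09272767]
 [319.08091592 182.85507204]]
```

View pics/w1.png

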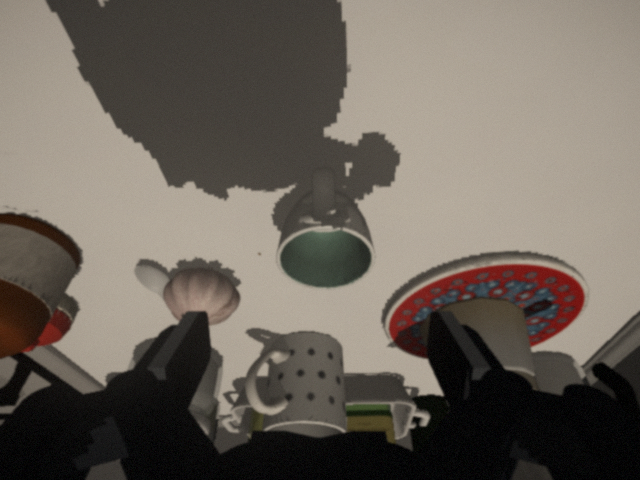

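The wrist view shows the rim centre at (325.5,257) and the handle at (323,183). My predictions were (319,262) and (319,183), so the cup lies a few mm to +y.

Run:
```python
from h import *
d=grab('wrist')
c=onz(d,(325.5,257),.049);k=onz(d,(323,183),.034);print(c,k,np.linalg.norm((c-k)[:2]))
h=(c-k)[:2];
R0=Ro.from_rotvec(get_obs()['tool_rot']).as_matrix()
u=-h/np.linalg.norm(h);print(np.degrees(np.arctan2(*h[::-1])))
R=toolR(h,np.radians(30),1);T=np.r_[c[:2]+.049*u,.036]+.019*R[:,2];print(T);plan(T,R)
```

```text
[0.5515831  0.10075664 0.049     ] [0.50671794 0.10231337 0.034     ] 0.04489215706428649
-1.9872530547155678
[0.51210686 0.10212638 0.01954552]
t 1.7 turn/pi [-0.006   0.0006 -0.011 ] deg 2.3 shift/.3 [0.1633 0.0094 0.2568] world mm [ -3.5   3.2 -91.2]
```

{"op": "carry_out", "data": {
  "rows": [
    [-0.006,0,-0.011,0.039,0.009,0.065,-1],
    [-0.006,0,-0.011,0.079,0.009,0.13,-1],
    [-0.006,0,-0.011,0.118,0.009,0.195,-1],
    [-0.006,0,-0.011,0.157,0.009,0.259,-1],
    [-0.006,0,-0.011,0.157,0.009,0.259,-1]
  ]
}}

```text
t: 2.2
tool_pos: [0.5113, 0.1019, 0.0157]
tool_rot: [0.043, 2.624, -0.013]
contact_force: [0.7, -0.6, -1.0]
opening: 0.085
grip_force: 0.0
```

Run:
```python
from h import *
plan([.5135,.102,.0195])
a=grab('scene');b=grab('side')
f=lambda d,x,y,w,h,s:cv2.resize(d['img'][y:y+h,x:x+w],None,fx=s,fy=s,interpolation=cv2.INTER_CUBIC)
cv2.imwrite('pics/g1.png',np.hstack([f(a,210,170,130,150,3),f(b,200,170,130,150,3)]))
```

```text
t 2.2 turn/pi [0. 0. 0.] deg 0.0 shift/.3 [-0.0126  0.0004 -0.0074] world mm [2.2 0.1 3.8]
```

View pics/g1.png

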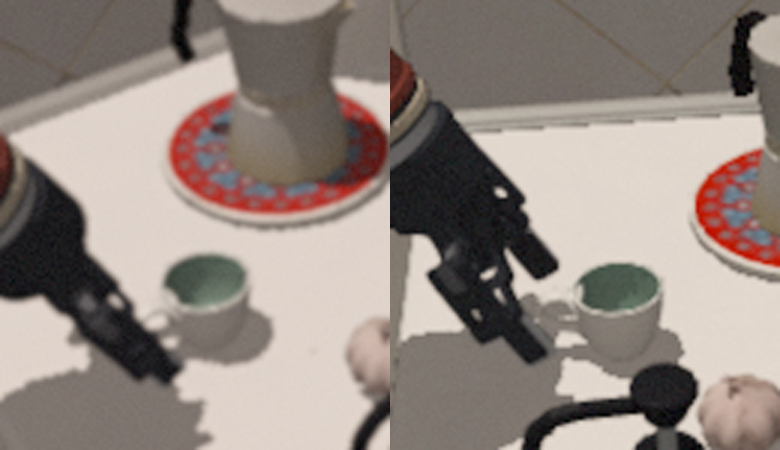

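The crop shows the open fingers straddling the handle on both sides, with the cup standing and untouched. Closing now.

{"op": "carry_out", "data": {
  "rows": [
    [0,0,0,0,0,0,0],
    [0,0,0,0,0,0,0.5],
    [0,0,0,0,0,0,1],
    [0,0,0,0,0,0,1],
    [0,0,0,0,0,0,1]
  ],
  "force": 40
}}

```text
t: 2.8
tool_pos: [0.5138, 0.1021, 0.0197]
tool_rot: [0.041, 2.615, -0.013]
contact_force: [0.2, 1.0, -0.2]
opening: 0.0122
grip_force: 3.0
```

{"op": "carry_out", "data": {
  "rows": [
    [0,0,0,0,0,0,1],
    [0,0,0,0,0,0,1],
    [0,0,0,0,0,0,1],
    [0,0,0,0,0,0,1],
    [0,0,0,0,0,0,1]
  ]
}}

```text
t: 3.3
tool_pos: [0.5138, 0.1021, 0.0196]
tool_rot: [0.041, 2.616, -0.013]
contact_force: [-2.9, -0.8, 5.8]
opening: 0.0113
grip_force: 39.3
```

Run:
```python
from h import *
plan([.5135,.102,.0345])
```

```text
t 3.3 turn/pi [0. 0. 0.] deg 0.0 shift/.3 [-0.024  -0.0004 -0.0436] world mm [-0.3 -0.1 14.9]
```

{"op": "carry_out", "data": {
  "rows": [
    [0,0,0,-0.012,0,-0.022,1],
    [0,0,0,-0.025,0,-0.043,1],
    [0,0,0,0.02,0,-0.069,1],
    [0,0,0,0.064,0,-0.095,1],
    [0,0,0,0.108,0,-0.12,1]
  ]
}}

```text
t: 3.8
tool_pos: [0.4668, 0.1035, 0.0343]
tool_rot: [0.041, 2.617, -0.013]
contact_force: [-0.3, -0.1, -1.3]
opening: 0.0113
grip_force: 39.0
```

{"op": "carry_out", "data": {
  "rows": [
    [0,0,0,0,0,0,1],
    [0,0,0,0,0,0,1]
  ]
}}

```text
t: 4.0
tool_pos: [0.4678, 0.1036, 0.0346]
tool_rot: [0.04, 2.615, -0.012]
contact_force: [0.1, 0.1, -1.6]
opening: 0.0114
grip_force: 39.0
```

Run:
```python
from h import *
o=get_obs();p=o['tool_pos'];print(o['t'],p,o['opening'],o['grip_force'])
a=grab('scene');b=grab('side')
ps=[]
for d in(a,b):
    g=proj(d,[p[0]+.04,p[1],.065])[0];print(g)
    m=cv2.cvtColor(d['img'],cv2.COLOR_BGR2HSV)
    m=cv2.inRange(m,(60,45,20),(100,255,220))
    m[:int(g[1])-25]=0;m[int(g[1])+25:]=0;m[:,:int(g[0])-30]=0;m[:,int(g[0])+30:]=0
    c=max(cv2.findContours(m,0,2)[0],key=cv2.contourArea);e=cv2.fitEllipse(cv2.convexHull(c));print(e,cv2.contourArea(c));ps.append(e[0])
z=.064
print(tri(a,ps[0],b,ps[1]),onz(a,ps[0],z),onz(b,ps[1],z))
f=lambda d,g,s:cv2.resize(d['img'][int(g[1])-60:int(g[1])+60,int(g[0])-65:int(g[0])+65],None,fx=s,fy=s,interpolation=cv2.INTER_CUBIC)
cv2.imwrite('pics/l1.png',np.hstack([f(a,ps[0],3),f(b,ps[1],3)]))
```

```text
4.0 [0.46782259 0.10363794 0.03458981] 0.011381167238301461 39.025905262797096
[255.46013157 265.70463751]Traceback (most recent call last):
  File "<stdin>", line 10, in <module>
cv2.error: OpenCV(4.12.0) /io/opencv/modules/imgproc/src/shapedescr.cpp:361: error: (-201:Incorrect size of input array) There should be at least 5 points to fit the ellipse in function 'fitEllipseNoDirect'
```

Run:
```python
from h import *
p=get_obs()['tool_pos'];out=[]
for n in('scene','side'):
    d=grab(n);g=proj(d,[p[0]+.04,p[1],.065])[0].astype(int);x,y=g-[65,60];print(n,x,y)
    i=d['img'];hs=cv2.cvtColor(i,cv2.COLOR_BGR2HSV);m=cv2.inRange(hs,(55,35,0),(100,255,255))
    m[:y+30]=0;m[y+90:]=0;m[:,:x+30]=0;m[:,x+105:]=0
    cs=cv2.findContours(m,0,1)[0];c=max(cs,key=cv2.contourArea);print(cv2.contourArea(c),cv2.boundingRect(c))
    out.append(cv2.resize(i[y:y+120,x:x+130],None,fx=3,fy=3,interpolation=cv2.INTER_CUBIC))
cv2.imwrite('pics/l1.png',np.hstack(out))
```

```text
scene 190 205
5.0 (248, 267, 6, 7)
side 186 199
249.0 (240, 253, 26, 15)
```

View pics/l1.png

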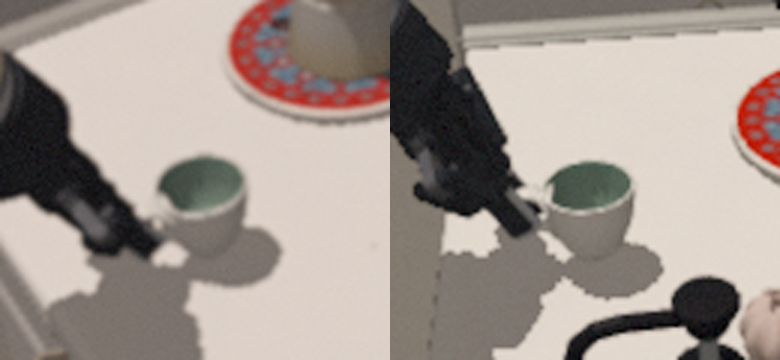

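The cup hangs level and clear of the counter. The rim centre is at scene (257.2,267) and side (252.7,262).

Run:
```python
from h import *
a=grab('scene');b=grab('side')
p,q=(257.2,267),(252.7,262)
print(tri(a,p,b,q),onz(a,p,.064),onz(b,q,.064))
t=get_obs()['tool_pos'];R=Ro.from_rotvec(get_obs()['tool_rot']).as_matrix();G=t-.019*R[:,2];print('pred',G+[.048,-.0017,.029])
plan([t[0],-.12,t[2]])
```

```text
(array([0.51081096, 0.10338101, 0.05930842]), np.float64(0.0014064556724688597)) [0.50917516 0.0995083  0.064     ] [0.51101565 0.0958742  0.064     ]
pred [0.50644284 0.10212217 0.07974887]
t 4.3 turn/pi [0. 0. 0.] deg 0.0 shift/.3 [-0.0199 -0.7446  0.0126] world mm [   0.  -223.5    0. ]
```

{"op": "carry_out", "data": {
  "rows": [
    [0,0,0,-0.001,-0.06,0.001,1],
    [0,0,0,-0.002,-0.14,0.002,1],
    [0,0,0,-0.004,-0.22,0.003,1],
    [0,0,0,-0.005,-0.3,0.004,1],
    [0,0,0,-0.006,-0.38,0.004,1]
  ]
}}

```text
t: 4.8
tool_pos: [0.4662, -0.0114, 0.0343]
tool_rot: [0.04, 2.616, -0.013]
contact_force: [0.6, -0.6, -1.4]
opening: 0.0112
grip_force: 39.1
```

{"op": "carry_out", "data": {
  "rows": [
    [0,0,0,-0.001,-0.08,0.001,1],
    [0,0,0,-0.002,-0.16,0.002,1],
    [0,0,0,-0.004,-0.24,0.003,1],
    [0,0,0,-0.005,-0.32,0.004,1],
    [0,0,0,-0.006,-0.384,0.004,1]
  ]
}}

```text
t: 5.3
tool_pos: [0.4648, -0.1274, 0.0344]
tool_rot: [0.042, 2.616, -0.014]
contact_force: [0.3, -0.5, -0.4]
opening: 0.0112
grip_force: 39.1
```

{"op": "carry_out", "data": {
  "rows": [
    [0,0,0,0,0,0,1],
    [0,0,0,0,0,0,1],
    [0,0,0,0,0,0,1]
  ]
}}

```text
t: 5.6
tool_pos: [0.4645, -0.1249, 0.0338]
tool_rot: [0.04, 2.617, -0.012]
contact_force: [-0.6, 0.1, -0.7]
opening: 0.0113
grip_force: 39.2
```

Run:
```python
from h import *
plan([.466,-.128,.0345])
out=[]
for n,x,y in(('scene',265,265),('side',195,280)):
    out.append(cv2.resize(grab(n)['img'][y:y+120,x:x+100],None,fx=4,fy=4,interpolation=cv2.INTER_CUBIC))
cv2.imwrite('pics/p1.png',np.hstack(out))
```

```text
t 5.6 turn/pi [0. 0. 0.] deg 0.0 shift/.3 [-0.0058 -0.0101  0.0008] world mm [ 1.5 -3.1  0.7]
```

View pics/p1.png

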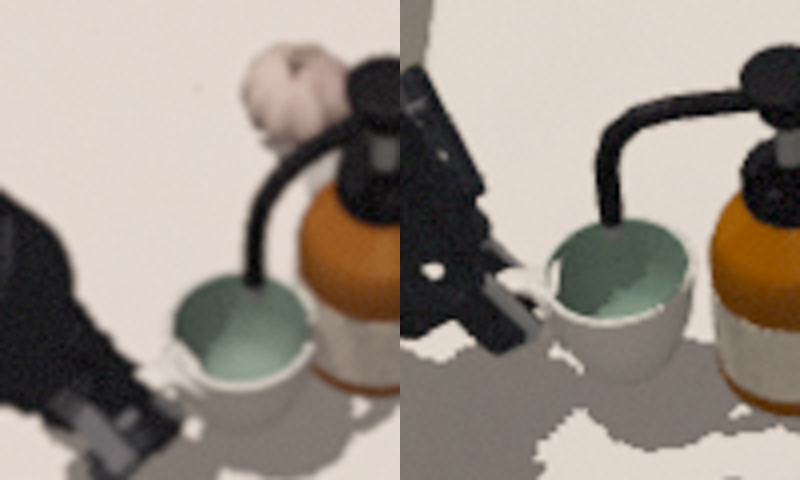

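The spout end is at scene (328.8,336.7) and side (248,336.5). The rim centre is at scene (325.9,347.2) and side (250.1,348.1). The cup is level and touches nothing.

Run:
```python
from h import *
a=grab('scene');b=grab('side')
for p,q,z in(((325.9,347.2),(250.1,348.1),.0635),((328.8,336.7),(248,336.5),.089)):
    print(tri(a,p,b,q),onz(a,p,z),onz(b,q,z))
t=get_obs()['tool_pos'];print(t)
plan([t[0]-.002,t[1],t[2]-.0145])
```

```text
(array([ 0.50657747, -0.12687184,  0.05999873]), np.float64(0.0009728324264714202)) [ 0.50535494 -0.12857484  0.0635    ] [ 0.50673215 -0.13089176  0.0635    ]
(array([ 0.50655743, -0.13493191,  0.09380355]), np.float64(0.0013455877162703138)) [ 0.50930667 -0.13105074  0.089     ] [ 0.50583933 -0.13092053  0.089     ]
[ 0.46460808 -0.12485401  0.03403399]
t 5.8 turn/pi [0. 0. 0.] deg 0.0 shift/.3 [ 0.03   -0.0001  0.0385] world mm [ -2.    0.  -14.5]
```

{"op": "carry_out", "data": {
  "rows": [
    [0,0,0,0,-0.0133,0,1],
    [0,0,0,0.006,-0.0133,0.011,1],
    [0,0,0,0.013,-0.0133,0.022,1],
    [0,0,0,0.019,-0.0133,0.033,1],
    [0,0,0,0.0235,-0.0133,0.0405,1]
  ]
}}

```text
t: 6.3
tool_pos: [0.4642, -0.1295, 0.0194]
tool_rot: [0.041, 2.617, -0.012]
contact_force: [-6.2, 0.0, 7.4]
opening: 0.0116
grip_force: 40.5
```

{"op": "carry_out", "data": {
  "rows": [
    [0,0,0,0,0,0,1],
    [0,0,0,0,0,0,1],
    [0,0,0,0,0,0,1]
  ]
}}

```text
t: 6.6
tool_pos: [0.4644, -0.1296, 0.02]
tool_rot: [0.04, 2.616, -0.013]
contact_force: [-0.7, -0.8, -1.8]
opening: 0.0109
grip_force: 39.2
```

{"op": "carry_out", "data": {
  "rows": [
    [0,0,0,0.0008,0,0.0014,1],
    [0,0,0,0.0008,0,0.0014,1],
    [0,0,0,0.0008,0,0.0014,1]
  ]
}}

```text
t: 6.9
tool_pos: [0.4646, -0.1297, 0.0198]
tool_rot: [0.041, 2.616, -0.013]
contact_force: [0.4, -0.9, -0.6]
opening: 0.0112
grip_force: 39.2
```

{"op": "carry_out", "data": {
  "rows": [
    [0,0,0,0,0,0,0.6],
    [0,0,0,0,0,0,0.4],
    [0,0,0,0,0,0,0.2],
    [0,0,0,0,0,0,0],
    [0,0,0,0,0,0,0]
  ]
}}

```text
t: 7.4
tool_pos: [0.4646, -0.1297, 0.0197]
tool_rot: [0.041, 2.616, -0.013]
contact_force: [-0.7, 0.0, 0.0]
opening: 0.0429
grip_force: 0.0
```

Run:
```python
from h import *
t=get_obs()['tool_pos'];print(t)
plan([t[0]-.045,t[1],t[2]+.045])
out=[]
for n,x,y in(('scene',265,265),('side',195,280)):
    out.append(cv2.resize(grab(n)['img'][y:y+120,x:x+100],None,fx=4,fy=4,interpolation=cv2.INTER_CUBIC))
cv2.imwrite('pics/p2.png',np.hstack(out))
```

```text
[ 0.46455407 -0.12969907  0.01969925]
t 7.4 turn/pi [0. 0. 0.] deg 0.0 shift/.3 [ 0.0545 -0.0049 -0.205 ] world mm [-45.   0.  45.]
```

View pics/p2.png

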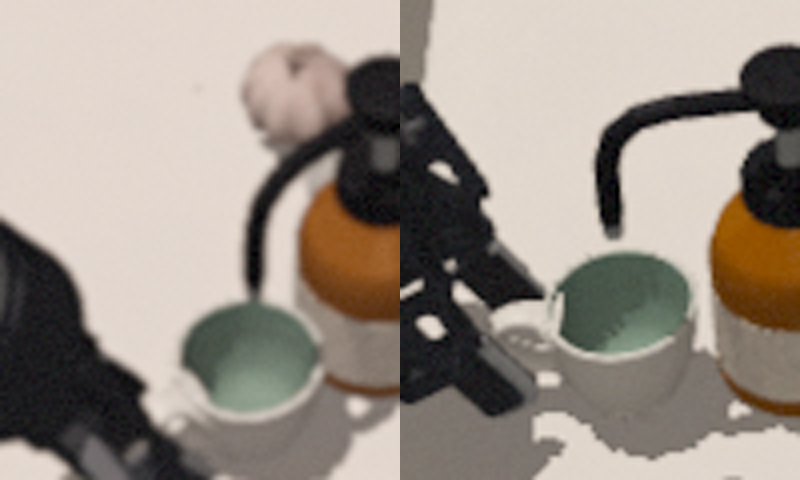

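The cup stands upright, released, with the spout end at scene (328.8,339.5) and side (248.3,339). The rim centre is at scene (328,355.2) and side (250.6,356.5).

{"op": "carry_out", "data": {
  "rows": [
    [0,0,0,0.014,-0.001,-0.05,0],
    [0,0,0,0.027,-0.002,-0.1,0],
    [0,0,0,0.041,-0.004,-0.15,0],
    [0,0,0,0.054,-0.005,-0.205,0]
  ]
}}

```text
t: 7.9
tool_pos: [0.419, -0.1295, 0.0648]
tool_rot: [0.041, 2.617, -0.012]
contact_force: [0.6, -0.6, 1.0]
opening: 0.0427
grip_force: 0.0
```

Run:
```python
from h import *
a=grab('scene');b=grab('side')
for p,q,z in(((328,355.2),(250.6,356.5),.049),((328.8,339.5),(248.3,339),.089)):
    print(tri(a,p,b,q),onz(a,p,z),onz(b,q,z))
plan([.42,-.13,.26]);
plan([.5755,-.1265,.19],toolR([1,-.0],0,1))
```

```text
(array([ 0.50606595, -0.13311231,  0.04714219]), np.float64(0.00017461417073700295)) [ 0.50531856 -0.13415209  0.049     ] [ 0.50620656 -0.13497061  0.049     ]
(array([ 0.50633785, -0.13516076,  0.08815028]), np.float64(0.0005017230453892826)) [ 0.50611856 -0.13544542  0.089     ] [ 0.5063336 -0.1363401  0.089    ]
t 8.0 turn/pi [0. 0. 0.] deg 0.0 shift/.3 [-3.246e-01 -4.000e-04 -5.565e-01] world mm [ -0.2   0.7 193.3]
t 8.0 turn/pi [-0.004   0.1684 -0.0098] deg 30.4 shift/.3 [-0.6538  0.029  -0.0939] world mm [155.3   4.2 123.3]
```

{"op": "carry_out", "data": {
  "rows": [
    [0,0.034,-0.002,-0.065,0,-0.111,1],
    [-0.001,0.067,-0.004,-0.13,0,-0.222,1],
    [-0.002,0.101,-0.006,-0.195,0,-0.333,1],
    [-0.003,0.135,-0.008,-0.26,0,-0.445,1],
    [-0.004,0.168,-0.01,-0.325,0,-0.556,1]
  ]
}}

```text
t: 8.5
tool_pos: [0.4213, -0.1294, 0.2592]
tool_rot: [0.004, -3.135, -0.004]
contact_force: [0.8, -0.2, -0.9]
opening: -0.0001
grip_force: 0.0
```

{"op": "carry_out", "data": {
  "rows": [
    [0,0,0,0,0,0,1],
    [0,0,0,0,0,0,1],
    [0,0,0,0,0,0,1]
  ]
}}

```text
t: 8.8
tool_pos: [0.4199, -0.1291, 0.2557]
tool_rot: [0.003, -3.137, -0.007]
contact_force: [0.1, 0.1, 0.3]
opening: -0.0002
grip_force: 0.0
```

Run:
```python
from h import *
a=grab('scene');b=grab('side')
p,q=(362,285.5),(291.2,297)
print(tri(a,p,b,q),onz(a,p,.1575),onz(b,q,.1575))
# top disc outline: dark blob around pump head (rows limited to the disc)
for d,(x,y) in((a,(345,270)),(b,(272,282))):
    g=cv2.cvtColor(d['img'],cv2.COLOR_BGR2GRAY)[y:y+26,x:x+38]
    for r in range(4,22,3):
        k=np.where(g[r]<70)[0]; print(y+r,(x+k.min(),x+k.max(),x+(k.min()+k.max())/2) if len(k) else None)
plan([.5755,-.1275,.19],toolR([1,0],0,1))
```

```text
(array([ 0.5760088 , -0.12509437,  0.15604968]), np.float64(0.00021358563290000844)) [ 0.57494168 -0.12631667  0.1575    ] [ 0.57600916 -0.12663708  0.1575    ]
274 None
277 None
280 (np.int64(357), np.int64(365), np.float64(361.0))
283 (np.int64(352), np.int64(370), np.float64(361.0))
286 (np.int64(352), np.int64(371), np.float64(361.5))
289 (np.int64(352), np.int64(371), np.float64(361.5))
286 None
289 None
292 (np.int64(287), np.int64(296), np.float64(291.5))
295 (np.int64(282), np.int64(300), np.float64(291.0))
298 (np.int64(280), np.int64(301), np.float64(290.5))
301 (np.int64(280), np.int64(301), np.float64(290.5))
t 8.9 turn/pi [ 0.0014 -0.0017  0.0005] deg 0.4 shift/.3 [-0.5214  0.0035  0.2161] world mm [156.1   1.6 -65.6]
```

{"op": "carry_out", "data": {
  "rows": [
    [0.001,-0.002,0,-0.1,0.005,0.03,1],
    [0.001,-0.002,0,-0.22,0.007,0.07,1],
    [0.001,-0.002,0,-0.34,0.007,0.12,1],
    [0.001,-0.002,0,-0.45,0.007,0.17,1],
    [0.001,-0.002,0,-0.521,0.007,0.215,1]
  ]
}}

```text
t: 9.4
tool_pos: [0.5771, -0.1267, 0.1906]
tool_rot: [-0.003, 3.14, 0.001]
contact_force: [-0.5, 0.6, 0.4]
opening: 0.0003
grip_force: 0.0
```

{"op": "carry_out", "data": {
  "rows": [
    [0,0,0,0,0,0,1],
    [0,0,0,0,0,0,1],
    [0,0,0,0,0,0,1]
  ]
}}

```text
t: 9.7
tool_pos: [0.5757, -0.1271, 0.1935]
tool_rot: [-0.002, 3.138, -0.001]
contact_force: [-0.4, 0.5, -0.2]
opening: -0.0
grip_force: 0.0
```

Run:
```python
from h import *
plan([.5755,-.1265,.159],toolR([1,0],0,1))
out=[]
for n,x,y in(('scene',300,210),('side',230,220)):
    out.append(cv2.resize(grab(n)['img'][y:y+150,x:x+100],None,fx=4,fy=4,interpolation=cv2.INTER_CUBIC))
cv2.imwrite('pics/q1.png',np.hstack(out))
```

```text
t 9.7 turn/pi [-0.0002  0.0013  0.0004] deg 0.2 shift/.3 [0.0013 0.0019 0.115 ] world mm [ -0.2   0.6 -34.5]
```

View pics/q1.png

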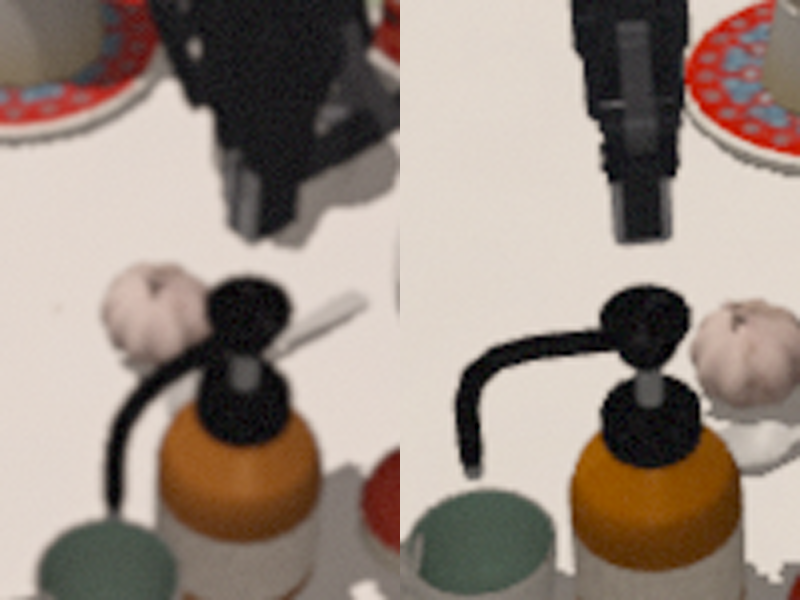

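The shut fingertips hang centred straight above the pump head. The spout end is over the cup opening, and nothing has shifted. Pressing now.

{"op": "carry_out", "data": {
  "rows": [
    [0,0,0,0,0.002,0.03,1],
    [0,0,0,0,0.002,0.06,1],
    [0,0,0,0,0.002,0.085,1],
    [0,0,0,0,0.002,0.1,1],
    [0,0,0,0,0.002,0.115,1]
  ]
}}

```text
t: 10.3
tool_pos: [0.5764, -0.1262, 0.1576]
tool_rot: [-0.003, 3.139, -0.0]
contact_force: [0.8, -0.6, -0.3]
opening: 0.0002
grip_force: 0.0
```

{"op": "carry_out", "data": {
  "rows": [
    [0,0,0,0,0,0.015,1],
    [0,0,0,0,0,0.028,1],
    [0,0,0,0,0,0.041,1],
    [0,0,0,0,0,0.052,1],
    [0,0,0,0,0,0.06,1]
  ]
}}

```text
t: 10.8
tool_pos: [0.5776, -0.1266, 0.1424]
tool_rot: [-0.003, 3.136, -0.002]
contact_force: [-2.4, 0.6, 8.2]
opening: -0.0002
grip_force: 4.1
```

{"op": "carry_out", "data": {
  "rows": [
    [0,0,0,0,0,0.006,1],
    [0,0,0,0,0,0.012,1],
    [0,0,0,0,0,0.017,1],
    [0,0,0,0,0,0.02,1],
    [0,0,0,0,0,0.02,1]
  ]
}}

```text
t: 11.3
tool_pos: [0.5779, -0.1267, 0.1371]
tool_rot: [-0.003, 3.135, -0.002]
contact_force: [-2.1, 0.0, 9.7]
opening: 0.0002
grip_force: 4.6
```

{"op": "carry_out", "data": {
  "rows": [
    [0,0,0,0,0,0.004,1],
    [0,0,0,0,0,0.007,1],
    [0,0,0,0,0,0.009,1],
    [0,0,0,0,0,0.009,1]
  ]
}}

```text
t: 11.7
tool_pos: [0.5786, -0.127, 0.1356]
tool_rot: [-0.003, 3.133, -0.003]
contact_force: [-3.1, 0.5, 11.6]
opening: 0.0002
grip_force: 6.2
```

{"op": "carry_out", "data": {
  "rows": [
    [0,0,0,0,0,0.003,1],
    [0,0,0,0,0,0.006,1],
    [0,0,0,0,0,0.008,1],
    [0,0,0,0,0,0.008,1]
  ]
}}

```text
t: 12.1
tool_pos: [0.5799, -0.1274, 0.1357]
tool_rot: [-0.003, 3.13, -0.005]
contact_force: [-4.4, 1.0, 20.3]
opening: -0.0
grip_force: 9.8
```

The height stays at 135.6 mm while the force has risen to 20 N, so the head is on its stop. Holding.

{"op": "carry_out", "data": {
  "rows": [
    [0,0,0,0,0,0,1],
    [0,0,0,0,0,0,1],
    [0,0,0,0,0,0,1],
    [0,0,0,0,0,0,1],
    [0,0,0,0,0,0,1]
  ]
}}

```text
t: 12.6
tool_pos: [0.5799, -0.1274, 0.1358]
tool_rot: [-0.003, 3.13, -0.005]
contact_force: [-4.5, 0.9, 18.2]
opening: 0.0
grip_force: 9.8
```

{"op": "carry_out", "data": {
  "rows": [
    [0,0,0,0,0,0,1],
    [0,0,0,0,0,0,1],
    [0,0,0,0,0,0,1],
    [0,0,0,0,0,0,1],
    [0,0,0,0,0,0,1]
  ]
}}

```text
t: 13.1
tool_pos: [0.5799, -0.1274, 0.1357]
tool_rot: [-0.003, 3.13, -0.005]
contact_force: [-3.5, 1.3, 19.9]
opening: 0.0
grip_force: 9.8
```

{"op": "carry_out", "data": {
  "rows": [
    [0,0,0,0,0,-0.02,1],
    [0,0,0,0,0,-0.045,1],
    [0,0,0,0,0,-0.07,1],
    [0,0,0,0,0,-0.095,1],
    [0,0,0,0,0,-0.12,1]
  ]
}}

```text
t: 13.6
tool_pos: [0.5766, -0.1263, 0.1656]
tool_rot: [-0.003, 3.138, -0.001]
contact_force: [-0.2, -0.4, -0.5]
opening: -0.0002
grip_force: 0.0
```

{"op": "carry_out", "data": {
  "rows": [
    [0,0,0,0,0,-0.05,1],
    [0,0,0,0,0,-0.1,1],
    [0,0,0,0.1,0,-0.17,1],
    [0,0,0,0.2,0,-0.2,1],
    [0,0,0,0.3,0,-0.2,1]
  ]
}}

```text
t: 14.1
tool_pos: [0.4867, -0.1269, 0.2283]
tool_rot: [-0.003, 3.134, -0.004]
contact_force: [0.4, -1.4, 0.6]
opening: -0.0001
grip_force: 0.0
```

{"op": "carry_out", "data": {
  "rows": [
    [0,0,0,0,0,0,1],
    [0,0,0,0,0,0,1],
    [0,0,0,0,0,0,1]
  ]
}}

```text
t: 14.4
tool_pos: [0.4871, -0.1266, 0.2256]
tool_rot: [-0.003, 3.137, -0.001]
contact_force: [0.3, 0.0, -1.0]
opening: 0.0
grip_force: 0.0
```

Run:
```python
from h import *
out=[]
for n,x,y in(('scene',300,230),('side',210,250)):
    out.append(cv2.resize(grab(n)['img'][y:y+150,x:x+100],None,fx=4,fy=4,interpolation=cv2.INTER_CUBIC))
cv2.imwrite('pics/e1.png',np.hstack(out))
```

```text
(no output)
```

View pics/e1.png

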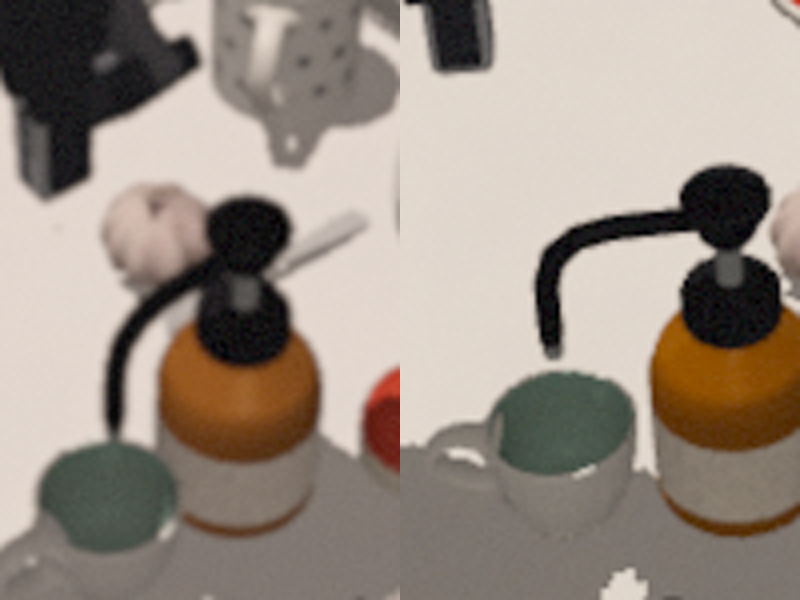

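The head is fully up again: the pump top is at the same pixel as before, scene (362,287). The cup stands under the spout, the bottle has not moved and the arm is clear. Handing in.

```bash
python3 -c "
from station import finish_job
print(finish_job())"
```

```text
the job is handed in; nothing more can be done
None
```

I stood the cup under the spout and let it go, held the pump on its stop for just over a second, then let the head spring fully back up; the bottle did not move, and the job was handed in at about 14.5 s.

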